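Clip and hang the finished blanks

TASK

Hang the polished metal blanks up to dry: take the clip hangers off the stands by squeezing their handles, clip one hanger onto the middle of the top edge of each blank standing in the wooden blocks, and hang each hanger with its blank in a stand's pair of hooks, the crossbar fully down in both throats. Never touch the blanks with the fingers, leave the other things on the bench alone, and finish with all four hangers on the stands, a spare one included.

Things in the scene. Friction and masses are not known exactly. Their poses are not given: they have to be found in the camera images.
- hanger1_block (a point): Clip hanger, 0.13 kg: grey block, 20 (x) by 40 (y) by 26 mm high; this point is 3 mm above its mid-height. x: across the clip, the way the jaw opens; y: along the crossbar; z up. Two steel handle levers, 24 mm wide in y, rise on its -x and +x sides to 35 mm above this point. Gripped by its 40 mm (y) sides, between the handles, it can be carried with the jaw shut.
- hanger1_bar (a point): Centre of hanger 1's flat aluminium crossbar (154 mm along y, 16 mm in x, 8 mm thick), 32 mm straight below the block point. The rubber jaw pads, 30 mm wide in y, reach from 8 to 26 mm below this point. A clipped blank's top edge belongs 8 mm (where cheeks of the block stop it) to 18 mm straight below this point, its middle under it.
- hanger1_f (a joint): Lever on the -x side of hanger 1: 0 shut and empty, about 0.055 shut on a blank, 0.30 squeezed to its stop; its spring shuts it. The +x lever mirrors it. 22 mm above the block point the handles' outer faces are about 60 mm apart when shut; squeezed along x to about 40 mm (about 15 N) they stand upright at their stops and the jaw gapes about 25 mm.
- hanger2_block (a point): Clip hanger, 0.13 kg: grey block, 20 (x) by 40 (y) by 26 mm high; this point is 3 mm above its mid-height. x: across the clip, the way the jaw opens; y: along the crossbar; z up. Two steel handle levers, 24 mm wide in y, rise on its -x and +x sides to 35 mm above this point. Gripped by its 40 mm (y) sides, between the handles, it can be carried with the jaw shut.
- hanger2_bar (a point): Centre of hanger 2's flat aluminium crossbar (154 mm along y, 16 mm in x, 8 mm thick), 32 mm straight below the block point. The rubber jaw pads, 30 mm wide in y, reach from 8 to 26 mm below this point. A clipped blank's top edge belongs 8 mm (where cheeks of the block stop it) to 18 mm straight below this point, its middle under it.
- hanger2_f (a joint): Lever on the -x side of hanger 2: 0 shut and empty, about 0.055 shut on a blank, 0.30 squeezed to its stop; its spring shuts it. The +x lever mirrors it. 22 mm above the block point the handles' outer faces are about 60 mm apart when shut; squeezed along x to about 40 mm (about 15 N) they stand upright at their stops and the jaw gapes about 25 mm.
- hanger3_block (a point): Clip hanger, 0.13 kg: grey block, 20 (x) by 40 (y) by 26 mm high; this point is 3 mm above its mid-height. x: across the clip, the way the jaw opens; y: along the crossbar; z up. Two steel handle levers, 24 mm wide in y, rise on its -x and +x sides to 35 mm above this point. Gripped by its 40 mm (y) sides, between the handles, it can be carried with the jaw shut.
- hanger3_bar (a point): Centre of hanger 3's flat aluminium crossbar (154 mm along y, 16 mm in x, 8 mm thick), 32 mm straight below the block point. The rubber jaw pads, 30 mm wide in y, reach from 8 to 26 mm below this point. A clipped blank's top edge belongs 8 mm (where cheeks of the block stop it) to 18 mm straight below this point, its middle under it.
- hanger3_f (a joint): Lever on the -x side of hanger 3: 0 shut and empty, about 0.055 shut on a blank, 0.30 squeezed to its stop; its spring shuts it. The +x lever mirrors it. 22 mm above the block point the handles' outer faces are about 60 mm apart when shut; squeezed along x to about 40 mm (about 15 N) they stand upright at their stops and the jaw gapes about 25 mm.
- hanger4_block (a point): Clip hanger, 0.13 kg: grey block, 20 (x) by 40 (y) by 26 mm high; this point is 3 mm above its mid-height. x: across the clip, the way the jaw opens; y: along the crossbar; z up. Two steel handle levers, 24 mm wide in y, rise on its -x and +x sides to 35 mm above this point. Gripped by its 40 mm (y) sides, between the handles, it can be carried with the jaw shut.
- hanger4_bar (a point): Centre of hanger 4's flat aluminium crossbar (154 mm along y, 16 mm in x, 8 mm thick), 32 mm straight below the block point. The rubber jaw pads, 30 mm wide in y, reach from 8 to 26 mm below this point. A clipped blank's top edge belongs 8 mm (where cheeks of the block stop it) to 18 mm straight below this point, its middle under it.
- hanger4_f (a joint): Lever on the -x side of hanger 4: 0 shut and empty, about 0.055 shut on a blank, 0.30 squeezed to its stop; its spring shuts it. The +x lever mirrors it. 22 mm above the block point the handles' outer faces are about 60 mm apart when shut; squeezed along x to about 40 mm (about 15 N) they stand upright at their stops and the jaw gapes about 25 mm.
- stand1_throat (a point): Fixed stand: two dark steel hooks, 6 mm thick, 142 mm apart along y, on posts behind them (+x). The point is midway between them, where the centre of a hung crossbar lies. Throats open to the stand's -x side: floor 160 mm above the table (4 mm below the point), 26 mm wide; front lip 14 mm above the floor, its face 23 mm to -x of the point; overhang's underside 44 mm above the floor.
- stand2_throat (a point): Stand like stand 1. A crossbar goes in level, moving along the stand's +x, between the front lip and the overhang, then down behind the lip onto the throat floor.
- stand3_throat (a point): Stand like stand 1. The space between its two hooks is free from 10 mm above the table upward; the overhangs' tops are 54 mm above the throat floor. Each stand holds one empty hanger at the start.
- stand4_throat (a point): Stand like stand 1.
- blank1_top (a point): Aluminium blank, 6 mm thick (x), 80 mm wide (y), 100 mm high, 0.13 kg; the point is the middle of its top edge, z up. It starts standing in a loose wooden block (64 by 100 mm, 44 mm high, 0.5 kg), its lower 32 mm in a slot with 1 mm of play each side, top edge 112 mm above the table. One may be absent (None), its block empty.
- blank2_top (a point): Aluminium blank, 6 mm thick (x), 80 mm wide (y), 100 mm high, 0.13 kg; the point is the middle of its top edge, z up. It starts standing in a loose wooden block (64 by 100 mm, 44 mm high, 0.5 kg), its lower 32 mm in a slot with 1 mm of play each side, top edge 112 mm above the table. One may be absent (None), its block empty.
- blank3_top (a point): Aluminium blank, 6 mm thick (x), 80 mm wide (y), 100 mm high, 0.13 kg; the point is the middle of its top edge, z up. It starts standing in a loose wooden block (64 by 100 mm, 44 mm high, 0.5 kg), its lower 32 mm in a slot with 1 mm of play each side, top edge 112 mm above the table. One may be absent (None), its block empty.
- blank4_top (a point): Aluminium blank, 6 mm thick (x), 80 mm wide (y), 100 mm high, 0.13 kg; the point is the middle of its top edge, z up. It starts standing in a loose wooden block (64 by 100 mm, 44 mm high, 0.5 kg), its lower 32 mm in a slot with 1 mm of play each side, top edge 112 mm above the table. One may be absent (None), its block empty.
- anvil: Small steel bench block, 50 mm square, 22 mm high, between the blocks and the stands. A bystander, to be left where it is.
- dish: Small white ceramic dish, 64 mm across. A bystander, to be left where it is.
- polish: White plastic bottle, 120 mm tall. A bystander, to be left where it is.
- jar: Glass jar, 80 mm tall. A bystander, to be left where it is.
Mind the look-alikes: they are no part of the job. What is shaped like the part that bears stand3_throat but red is not meant.

How it is judged:
At the end, for the whole second after the job is handed in: Every blank present is held in the jaw of a hanger, the middle of its top edge within 24 mm of the centre of the crossbar (nominally 8 to 18 mm straight below it); all four hangers hang in stands, bar centre within 12 mm of the throat point; blanks hang upright (within 0.2 rad) and at rest ((distance between hanger1_bar and stand1_throat below 0.012 m or distance between hanger1_bar and stand2_throat below 0.012 m or distance between hanger1_bar and stand3_throat below 0.012 m or distance between hanger1_bar and stand4_throat below 0.012 m) and (distance between hanger2_bar and stand1_throat below 0.012 m or distance between hanger2_bar and stand2_throat below 0.012 m or distance between hanger2_bar and stand3_throat below 0.012 m or distance between hanger2_bar and stand4_throat below 0.012 m) and (distance between hanger3_bar and stand1_throat below 0.012 m or distance between hanger3_bar and stand2_throat below 0.012 m or distance between hanger3_bar and stand3_throat below 0.012 m or distance between hanger3_bar and stand4_throat below 0.012 m) and (distance between hanger4_bar and stand1_throat below 0.012 m or distance between hanger4_bar and stand2_throat below 0.012 m or distance between hanger4_bar and stand3_throat below 0.012 m or distance between hanger4_bar and stand4_throat below 0.012 m) and (distance between blank1_top and hanger1_bar below 0.024 m or distance between blank1_top and hanger2_bar below 0.024 m or distance between blank1_top and hanger3_bar below 0.024 m or distance between blank1_top and hanger4_bar below 0.024 m) and (distance between blank2_top and hanger1_bar below 0.024 m or distance between blank2_top and hanger2_bar below 0.024 m or distance between blank2_top and hanger3_bar below 0.024 m or distance between blank2_top and hanger4_bar below 0.024 m) and (distance between blank3_top and hanger1_bar below 0.024 m or distance between blank3_top and hanger2_bar below 0.024 m or distance between blank3_top and hanger3_bar below 0.024 m or distance between blank3_top and hanger4_bar below 0.024 m) and (distance between blank4_top and hanger1_bar below 0.024 m or distance between blank4_top and hanger2_bar below 0.024 m or distance between blank4_top and hanger3_bar below 0.024 m or distance between blank4_top and hanger4_bar below 0.024 m) and linear speed of each of blank1, blank2, blank3, blank4 below 0.04 m/s and angle between each of blank1_top, blank2_top, blank3_top, blank4_top's own z axis and vertical below 0.2 rad); the robot touches nothing.
It fails at once if the fingers touch a blank (contact force between the fingers and blank1 above 2 N or contact force between the fingers and blank2 above 2 N or contact force between the fingers and blank3 above 2 N or contact force between the fingers and blank4 above 2 N).
It fails at once if a bystander is pushed more than 40 mm (distance of any of anvil, dish, polish, jar from where it was at the start of the episode above 0.04 m).
Of blank1, blank2, blank3, blank4 only 3 to 4 are there at a start; the rules pass over those that are not, and their reading is None.
At some moment in a run one of block1, block2, block3, block4 may be knocked a few centimetres aside while the robot is not near it.
It also fails if it takes over 210 s, if anything falls off the work surface, if the arm or the gripper's body presses on something with over 40 N, if the wrist force passes 120 N, or if a joint passes its speed limit or range.

ROBOT

A 7-joint arm with a two-finger parallel gripper is mounted at the origin on the work surface. World frame = base frame: x ahead of the robot, y to its left, z up, the work surface at z = 0. Lengths are in m, angles in rad, forces in N, time in s.
With the tool pointing down it reaches from about 0.4 to 0.875 m from the base axis. Payload 4.4 kg.
Tool frame: the origin (TCP) lies midway between the tips of the shut fingers; the grasp point (between the pads) lies 19 mm behind it; z points along the fingers, y is the line along which they close (so a half turn about z gives the same grasp; the last joint's range is limited). The gripper opens to 85 mm and grips with 20 to 120 N. Pads are 22 mm wide; open, the fingers measure 114 mm over their backs; the gripper's body (76 mm by 85 mm) begins 54 mm behind the grasp point. The pads swing forward as they close: fully open they stand 13 mm farther back than shut.
Start: joints at [1.182, 0.628, 0.038, 1.517, -0.027, 0.996, -0.02], TCP at [0.206, -0.616, 0.231] pointing down, gripper open.
Joint ranges: [-3.06, 3.06], [-0.37, 2.12], [-1.25, 1.32], [0.18, 2.47], [-1.1, 4.24], [0.23, 1.98], [-2.94, 2.94]. Speed limits (rad/s): [2.57, 2.57, 3.14, 3.14, 3.14, 3.14, 3.14].

INTERFACE

Orientations are given as a unit quaternion [x, y, z, w].
In Python, from workcell import observe, camera, calibration, job_done gives the robot as it stands. The module is installed in compiled form; this text tells all that it offers.
- The arm moves only by the shell command python3 -m inch 'ROWS' [FORCE]. ROWS is text: rows parted by semicolons, each of 5 numbers parted by spaces: the opening in per cent of the stroke, from 0 (shut) to 100 (fully open), then the shift along the world's x, y, z in cm, then the turn about the world's z in degrees. In form: gripper tx ty tz yaw; .... A call has 1 to 8 rows; each row shifts and turns the commanded pose from where the row before left it; what a row does not reach is not made up. A row lasts 1/8 s, in which the tool goes at most 62.5 mm and 10.7 degrees, less where a joint would pass 70% of its speed; a pose out of reach is approached as far as the arm can. A call is refused whole if a number of a shift passes 6.25 or a number of a turn 10.7, either way. A call with a gripper value outside its range is refused whole. The fingers move at their own pace and stop on an object; FORCE is the grip in N (left out, the last holds). Time passes only in rows, so rows that do not move let the fingers close. It gives the time, the measured TCP pose, the force, the opening and the grip force at its end, in the units of the state.
- observe(): the state, without advancing time (a new reading comes with each control period).
- camera(name): name is "side" or "top"; returns the picture (400x640x3 uint8, red, green, blue); there is no depth.
- calibration(name): a dict with "mtx" (3x3 intrinsics, pixels), "world_from_camera" (4x4, takes a point from camera to world coordinates). Camera axes: x right, y down, z forward; pixel columns grow to the right and rows downward; lengths in m; the calibration is good to about 2 mm. A picture is of the moment at which its call begins. calibration takes no time and is no camera call.
- job_done(): hands the job in; it is judged then, once.
The state is a dict: "time": time; "qpos": joint angles; "qvel": joint speeds; "joint_torque": joint torques, N m; "tool_pos": TCP position; "orientation": TCP orientation; "ft_force": force on the tool from outside, world axes, zero at the start; "wrist_torque": the same for the moment, N m; "grip_width": finger opening in m; "gripper_force": force on a finger pad.
Only numpy, scipy, OpenCV 4.12 (cv2) and the standard library are available. Lean on these libraries where they do the work, as an engineer would, in place of code of your own. Each camera call takes 0.05 s, during which the arm holds its last target. There are 200 camera calls.

## Working session

There is one attempt and no reset: what is moved stays moved. The work goes in short steps, Python scripts to look and compute and a shell command to move; the robot and the scene stay as the last step left them, time stands still between calls to the robot, and variables do not carry over. Pictures are saved under pics/ and viewed, at most 14 in all, crops included, and the job is handed in when it is done.

```bash
mkdir -p pics; cat > h.py <<'E'
import numpy as np, cv2
from workcell import observe, camera, calibration, job_done
def snap(n,f=None):
    im=camera(n)
    if f: cv2.imwrite('pics/'+f,im[:,:,::-1])
    return im
def ray(n,u,v):
    c=calibration(n);T=np.array(c['world_from_camera']);K=np.array(c['mtx'])
    d=T[:3,:3]@np.linalg.solve(K,[u,v,1.]);return T[:3,3],d
def onz(n,u,v,z):
    o,d=ray(n,u,v);return o+d*(z-o[2])/d[2]
def proj(n,p):
    c=calibration(n);T=np.array(c['world_from_camera']);K=np.array(c['mtx'])
    q=K@(T[:3,:3].T@(np.array(p)-T[:3,3]));return q[:2]/q[2]
def two(a,b):
    o1,d1=ray('top',*a);o2,d2=ray('side',*b)
    s=np.linalg.lstsq(np.c_[d1,-d2],o2-o1,rcond=None)[0]
    p,q=o1+d1*s[0],o2+d2*s[1];return (p+q)/2,np.linalg.norm(p-q)
E
python3 - <<'E'
from h import *
for n in('top','side'):
    snap(n,n+'0.png');c=calibration(n);print(n,np.round(c['mtx'],1).tolist(),np.round(c['world_from_camera'],3).tolist())
o=observe();print(o['time'],o['tool_pos'],o['orientation'],o['grip_width'])
E
```

```text
top [[441.8, 0.0, 328.5], [0.0, 441.8, 199.9], [0.0, 0.0, 1.0]] [[-0.022, -0.997, 0.069, 0.344], [-1.0, 0.022, -0.003, 0.016], [0.001, -0.069, -0.998, 1.606], [0.0, 0.0, 0.0, 1.0]]
side [[435.0, 0.0, 325.2], [0.0, 435.0, 195.4], [0.0, 0.0, 1.0]] [[0.779, -0.394, 0.487, -0.223], [-0.626, -0.508, 0.591, -0.813], [0.014, -0.766, -0.642, 1.054], [0.0, 0.0, 0.0, 1.0]]
0.1 [ 0.2060628  -0.61588796  0.23048983] [ 9.87001404e-01  1.60709410e-01 -1.42426221e-04 -8.32251362e-04] 0.0852885968959668
```

View pics/top0.png

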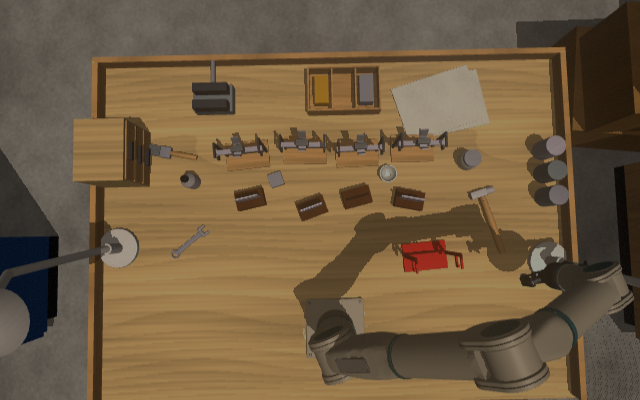

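View pics/side0.png

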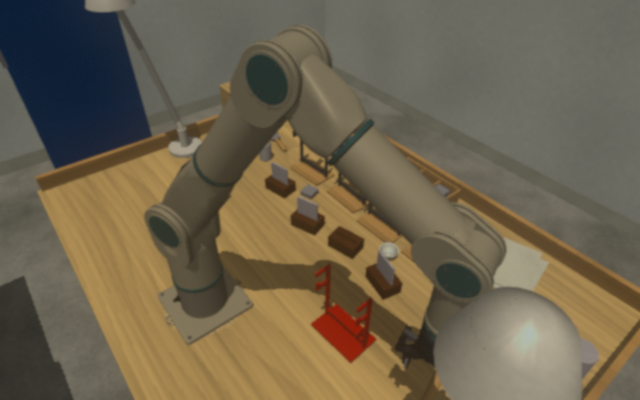

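Top view: four dark stands at about (240,150), (302,145), (360,148), (419,142). Blanks stand in blocks at (250,197), (311,206) and (409,197), and the block at (356,195) is empty. The look-alike is the red stand at (425,257), which I'll leave alone. In the side view the arm hides part of the stands. Next I'll check the stands in a close crop.

```bash
python3 - <<'E'
from h import *
im=cv2.imread('pics/top0.png')
cv2.imwrite('pics/c1.png',cv2.resize(im[120:220,205:455],(800,320),interpolation=cv2.INTER_CUBIC))
E
```

```text
(no output)
```

View pics/c1.png

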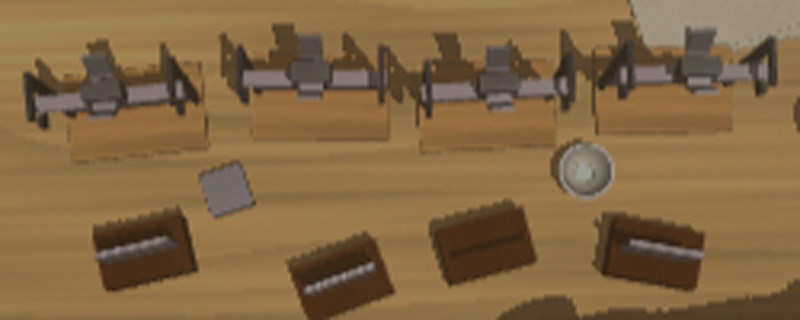

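The crop shows four bars with hangers in dark stands (crop rows 70-105). Blanks are at crop (140,248), (340,278) and (665,250), and the empty slot is at (487,245). Next I'll measure them with masks.

```bash
python3 - <<'E'
from h import *
im=cv2.imread('pics/top0.png');S=4
x0,y0=205,125
c=cv2.resize(im[y0:220,x0:455],None,fx=S,fy=S,interpolation=cv2.INTER_CUBIC)
h=cv2.cvtColor(c,cv2.COLOR_BGR2HSV)
for thr in (105,):
  m=((h[:,:,1]<70)&(h[:,:,2]>thr)).astype('uint8')
  n,l,st,ce=cv2.connectedComponentsWithStats(m)
  for i in range(1,n):
    if st[i,4]<60: continue
    pts=np.argwhere(l==i)[:,::-1]
    uv=(pts+.5)/S-.5+[x0,y0]
    r=cv2.minAreaRect(uv.astype('float32'))
    z=.168 if ce[i][1]/S+y0<175 else .112
    w=np.array([onz('top',*p,z)[:2] for p in uv]); mu=w.mean(0)
    rr=cv2.minAreaRect((w*1000).astype('float32'))
    b=cv2.boxPoints(rr)
    e,V=np.linalg.eigh(np.cov(w.T)); d=V[:,1]; t=(w-mu)@d
    print(np.round(uv.mean(0),1),st[i,4],'mean',np.round(mu*1000),'rect',np.round(rr[0]),np.round(rr[1]),'ang',round(np.degrees(np.arctan2(d[1],d[0]))%180,1),'ends',np.round((mu+d*t.min())*1000),np.round((mu+d*t.max())*1000),'med V',np.median(h[l==i][:,2]))
cv2.imwrite('/tmp/m.png',m*255)
E
```

```text
Traceback (most recent call last):
  File "h.py", line 11, in onz
    o,d=ray(n,u,v);return o+d*(z-o[2])/d[2]
        ~~~^^^^^^^
  File "h.py", line 8, in ray
    c=calibration(n);T=np.array(c['world_from_camera']);K=np.array(c['mtx'])
ValueError: time passes only in moves, steps and waits
```

```bash
python3 - <<'E'
s=open('h.py').read()
s=s.replace("def snap","import functools\n@functools.lru_cache\ndef cal(n):\n    c=calibration(n);return np.array(c['world_from_camera']),np.array(c['mtx'])\ndef snap",1)
s=s.replace("c=calibration(n);T=np.array(c['world_from_camera']);K=np.array(c['mtx'])\n    d","T,K=cal(n)\n    d").replace("c=calibration(n);T=np.array(c['world_from_camera']);K=np.array(c['mtx'])\n    q","T,K=cal(n)\n    q")
s+='''
def comps(im,box,z,thr=105,smax=70,S=4,amin=60):
    "bright grey parts in box (u0,v0,u1,v1) of the top picture (rgb): world points at height z"
    u0,v0,u1,v1=box
    c=cv2.resize(im[v0:v1,u0:u1],None,fx=S,fy=S,interpolation=cv2.INTER_CUBIC)
    h=cv2.cvtColor(c,cv2.COLOR_RGB2HSV)
    m=((h[:,:,1]<smax)&(h[:,:,2]>thr)).astype('uint8')
    n,l,st,ce=cv2.connectedComponentsWithStats(m)
    for i in range(1,n):
        if st[i,4]<amin: continue
        uv=(np.argwhere(l==i)[:,::-1]+.5)/S-.5+[u0,v0]
        w=np.array([onz('top',*p,z)[:2] for p in uv])*1000; mu=w.mean(0)
        d=np.linalg.eigh(np.cov(w.T))[1][:,1]; t=(w-mu)@d; q=(w-mu)@[-d[1],d[0]]
        print(np.round(uv.mean(0),1),st[i,4],'mean',np.round(mu),'ang',round(np.degrees(np.arctan2(d[1],d[0]))%180,1),'ends',np.round(mu+d*t.min()),np.round(mu+d*t.max()),'wid',round(np.ptp(q),1))
    return c,m
'''
open('h.py','w').write(s)
E
python3 - <<'E'
from h import *
im=cv2.imread('pics/top0.png')[:,:,::-1].copy()
a,m=comps(im,(205,125,455,172),.168)
print()
b,k=comps(im,(205,180,455,220),.112)
o=np.r_[a,cv2.merge([m*255]*3),b,cv2.merge([k*255]*3)]
cv2.imwrite('pics/m.png',cv2.resize(o[:,:,::-1],(800,560)))
E
```

```text
[428.9 128.6] 6338 mean [ 672. -324.] ang 89.3 ends [ 671. -409.] [ 673. -239.] wid 36.1
[443.  141.8] 226 mean [ 627. -369.] ang 179.3 ends [ 636. -369.] [ 618. -369.] wid 9.4
[408.2 142.6] 789 mean [ 627. -254.] ang 85.5 ends [ 625. -275.] [ 628. -237.] wid 18.1
[434.4 142.2] 690 mean [ 626. -341.] ang 88.9 ends [ 626. -358.] [ 627. -323.] wid 16.7
[399.4 143.1] 126 mean [ 626. -225.] ang 178.9 ends [ 633. -226.] [ 618. -225.] wid 5.9
[287.5 144. ] 1022 mean [631. 143.] ang 87.6 ends [630. 117.] [632. 166.] wid 17.3
[314.  143.9] 815 mean [629.  56.] ang 88.5 ends [629.  38.] [630.  74.] wid 15.1
[380.6 146.3] 141 mean [ 617. -163.] ang 2.0 ends [ 625. -163.] [ 609. -163.] wid 6.6
[423.1 145. ] 285 mean [ 618. -303.] ang 88.7 ends [ 618. -315.] [ 618. -292.] wid 7.5
[372.3 146.9] 824 mean [ 615. -136.] ang 90.9 ends [ 615. -155.] [ 615. -117.] wid 17.4
[260.5 147.6] 141 mean [621. 232.] ang 2.4 ends [629. 232.] [613. 232.] wid 6.6
[346.1 148.1] 1024 mean [613. -49.] ang 89.2 ends [613. -72.] [613. -28.] wid 18.1
[250.7 148.5] 923 mean [619. 264.] ang 94.7 ends [620. 244.] [617. 285
[... 481 characters left out ...]
98.] [605. 320.] wid 6.7
[362.  153.4] 107 mean [ 594. -101.] ang 93.6 ends [ 595. -111.] [593. -88.] wid 4.3
[235.2 156.2] 66 mean [594. 316.] ang 92.8 ends [595. 303.] [594. 325.] wid 2.9
[387.4 168.4] 1464 mean [ 543. -183.] ang 90.0 ends [ 543. -212.] [ 543. -157.] wid 23.9

[275.4 182.3] 1196 mean [511. 191.] ang 94.8 ends [514. 164.] [510. 213.] wid 26.5
[387.8 180.5] 175 mean [ 509. -191.] ang 89.0 ends [ 509. -208.] [ 510. -174.] wid 7.8
[245.4 196.9] 602 mean [464. 294.] ang 102.3 ends [472. 256.] [456. 330.] wid 7.3
[413.5 197.3] 649 mean [ 450. -276.] ang 78.5 ends [ 442. -313.] [ 458. -237.] wid 7.2
[310.7 206.4] 666 mean [427.  73.] ang 109.3 ends [440.  36.] [414. 110.] wid 7.6
```

View pics/m.png

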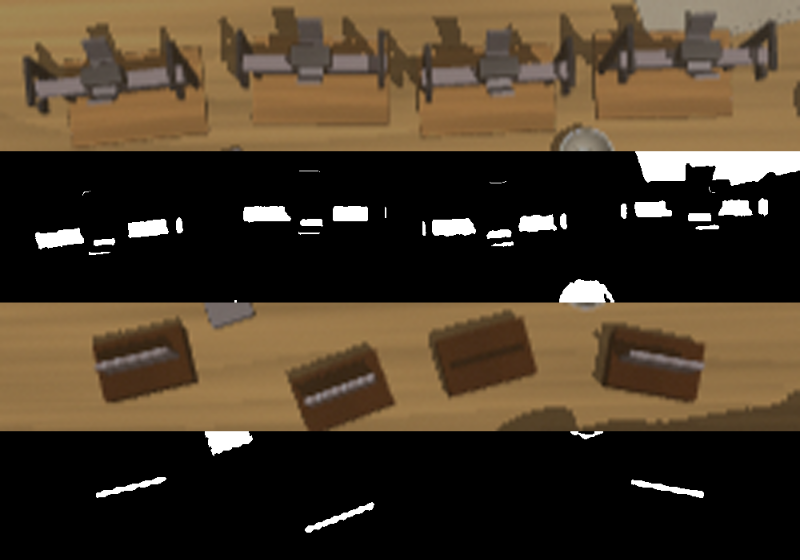

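Measured values (mm). Bar centres and yaws:

| Hanger | x | y | Yaw (°) |
|---|---|---|---|
| A | 614 | 303 | 5 |
| B | 630 | 92 | -1.3 |
| C | 615 | -95 | 1.7 |
| D | 626 | -296 | 0 |

Blank tops and yaws:

| Blank | x | y | Yaw (°) |
|---|---|---|---|
| L | 464 | 294 | 12.3 |
| M | 427 | 73 | 19.3 |
| R | 450 | -276 | -11.5 |

Lengths fit: the blanks measure about 78 mm and the handles 24 mm wide. What could be mistaken for a target: the red stand at (425,257), which is excluded, and the empty block at (356,195). C stays as the spare. I start with D.

```bash
python3 -m inch '100 0 0 5 0;100 0 0 5 0;100 4 3.2 0 7;100 4 3.2 0 7;100 4 3.2 0 7;100 4 3.2 0 7;100 4 3.2 0 7;100 4 3.2 0 7' 40; python3 -m inch '100 4 3.2 0 7;100 4 3.2 0 7;100 4 3.2 0 7;100 4 3.2 0 8;100 0 0 0 0;100 0 0 0 0'
python3 -c "
from h import *
o=observe();print(o['orientation'])"
```

```text
time: 1.1
tool_pos: [0.4471, -0.4232, 0.331]
orientation: [0.863, 0.505, -0.0, -0.0]
ft_force: [1.3, 0.0, 0.1]
grip_width: 0.0853
gripper_force: 0.0
time: 1.85
tool_pos: [0.6056, -0.2969, 0.3306]
orientation: [0.711, 0.704, -0.001, -0.0]
ft_force: [-0.5, 0.3, -0.0]
grip_width: 0.0854
gripper_force: 0.0
[ 7.10529366e-01  7.03666979e-01 -7.48157436e-04 -4.92601354e-04]
```

```bash
python3 -m inch '100 2.1 0 -3 0.5;100 0 0.1 -3 0;100 0 0 -2 0;100 0 0 -2 0;100 0 0 0 0;100 0 0 0 0'
python3 - <<'E'
from h import *
a=snap('top');b=snap('side')
t=np.r_[cv2.resize(a[105:175,360:480],(600,350),interpolation=2),cv2.resize(b[170:290,330:530],(600,240))[:240]]
cv2.imwrite('pics/d1.png',t[:,:,::-1])
E
```

```text
time: 2.6
tool_pos: [0.627, -0.2967, 0.2323]
orientation: [0.708, 0.706, -0.0, 0.001]
ft_force: [-0.1, -0.0, 0.4]
grip_width: 0.0858
gripper_force: 0.0
```

View pics/d1.png

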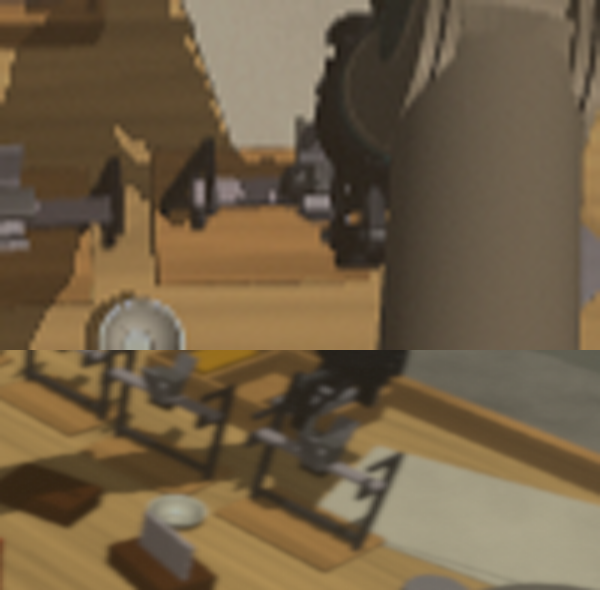

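The gripper stands over hanger D, at crop (320,190) in the top view and (320,440) in the side view. Next I descend and squeeze.

```bash
python3 -m inch '100 0 0 -1.5 0;100 0 0 -1 0;100 0 0 -1 0;100 0 0 0 0;70 0 0 0 0;60 0 0 0 0;50 0 0 0 0;40 0 0 0 0' 40; python3 -m inch '30 0 0 0 0;30 0 0 0 0;30 0 0 0 0;30 0 0 0 0'
```

```text
time: 3.7
tool_pos: [0.6291, -0.2959, 0.2028]
orientation: [0.707, 0.707, 0.001, 0.003]
ft_force: [-6.3, 2.2, 24.4]
grip_width: 0.0389
gripper_force: 38.5
time: 4.2
tool_pos: [0.6292, -0.2958, 0.2028]
orientation: [0.707, 0.707, 0.001, 0.003]
ft_force: [-6.2, 2.2, 23.9]
grip_width: 0.0394
gripper_force: 38.5
```

```bash
python3 -m inch '30 0 0 0.6 0;30 0 0 0.5 0;30 0 0 0.5 0;30 0 0 0.5 0;30 0 0 0.5 0;30 0 0 0 0;30 0 0 0 0'
python3 - <<'E'
from h import *
b=snap('side')
cv2.imwrite('pics/d2.png',cv2.resize(b[190:290,380:500],(720,600))[:,:,::-1])
E
```

```text
time: 5.08
tool_pos: [0.6271, -0.2954, 0.2221]
orientation: [0.707, 0.707, -0.0, -0.0]
ft_force: [-0.0, 0.5, -0.1]
grip_width: 0.0389
gripper_force: 40.2
```

View pics/d2.png

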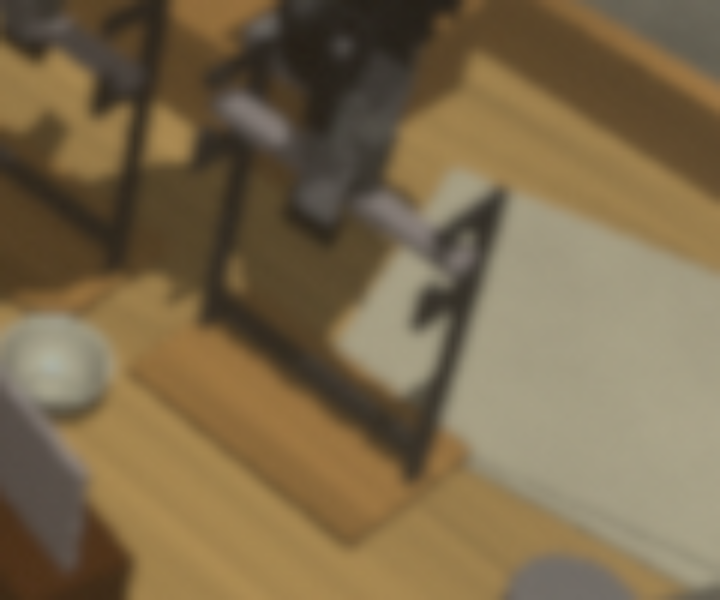

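The bar is level above the lips and below the overhangs. I take it out along -x and re-measure the blanks.

```bash
python3 -m inch '30 -1 0 0 0;30 -1 0 0 0;30 -1.5 0 0 0;30 -1.5 0 0 0;30 -1 0 0 0;30 0 0 1.5 0;30 0 0 1.5 0;30 0 0 0 0'
python3 - <<'E'
from h import *
a=snap('top');comps(a,(205,180,455,220),.112,amin=150)
E
```

```text
time: 6.12
tool_pos: [0.5691, -0.2956, 0.2547]
orientation: [0.707, 0.707, 0.001, 0.002]
ft_force: [0.1, -0.3, -1.4]
grip_width: 0.039
gripper_force: 40.3
[275.5 182.4] 1253 mean [511. 191.] ang 95.4 ends [514. 164.] [509. 213.] wid 26.7
[387.9 180.5] 193 mean [ 509. -191.] ang 89.2 ends [ 509. -209.] [ 509. -174.] wid 7.8
[245.5 196.9] 688 mean [464. 293.] ang 102.4 ends [472. 255.] [456. 331.] wid 8.0
[413.4 197.4] 710 mean [ 450. -276.] ang 78.6 ends [ 442. -313.] [ 458. -236.] wid 8.3
[310.7 206.4] 720 mean [427.  73.] ang 109.3 ends [440.  36.] [414. 110.] wid 8.1
```

```bash
python3 -m inch '30 -3 0.5 0 -3;30 -3 0.5 0 -3;30 -3 0.5 0 -3;30 -2 0.5 0 -2.5;30 -0.85 0 0 0;30 0 0 -2 0;30 0 0 0 0;30 0 0 0 0'
python3 - <<'E'
from h import *
a=snap('top');b=snap('side')
q=[proj('side',p) for p in([.45,-.275,.112],)];print(q)
cv2.imwrite('pics/d3.png',np.r_[cv2.resize(a[160:240,360:480],(600,300)),cv2.resize(b[210:310,310:510],(600,300))][:,:,::-1])
E
```

```text
time: 7.18
tool_pos: [0.4495, -0.2755, 0.2326]
orientation: [0.774, 0.633, 0.0, 0.0]
ft_force: [0.2, -0.2, -1.1]
grip_width: 0.0389
gripper_force: 40.6
[array([385.80527354, 259.11446072])]
```

View pics/d3.png

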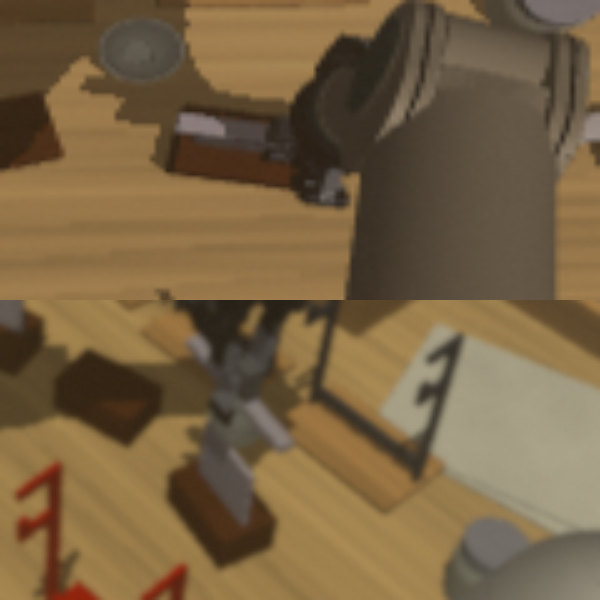

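The hanger hangs open-jawed right above blank R (side crop about (225,430)), with its yaw aligned. Lowering it.

```bash
python3 -m inch '30 0.1 0 -2 0;30 0 0 -1.5 0;30 0 0 -1 0;30 0 0 -1 0;30 0 0 -0.8 0;30 0 0 -0.5 0;30 0 0 0 0;30 0 0 0 0'
```

```text
time: 8.28
tool_pos: [0.45, -0.2755, 0.1646]
orientation: [0.774, 0.633, 0.0, 0.0]
ft_force: [-0.5, 0.4, -1.2]
grip_width: 0.0394
gripper_force: 40.6
```

```bash
python3 -m inch '55 0 0 0 0;65 0 0 0 0;80 0 0 0 0;100 0 0 0 0;100 0 0 0 0;100 0 0 0 0;100 0 0 1 0;100 0 0 1 0'
python3 -m inch '100 0 0 2 0;100 0 0 3 0;100 0 0 0 0;100 0 0 0 0'
python3 - <<'E'
from h import *
a=snap('top');b=snap('side')
cv2.imwrite('pics/d4.png',np.r_[cv2.resize(a[160:240,360:480],(600,300)),cv2.resize(b[210:310,310:510],(600,300))][:,:,::-1])
E
```

```text
time: 9.28
tool_pos: [0.4499, -0.2755, 0.1851]
orientation: [0.774, 0.633, 0.0, 0.0]
ft_force: [0.5, 0.7, 0.2]
grip_width: 0.0857
gripper_force: 0.0
time: 9.78
tool_pos: [0.4495, -0.2754, 0.2344]
orientation: [0.774, 0.633, -0.0, 0.0]
ft_force: [0.4, -0.0, -0.2]
grip_width: 0.0855
gripper_force: 0.0
```

View pics/d4.png

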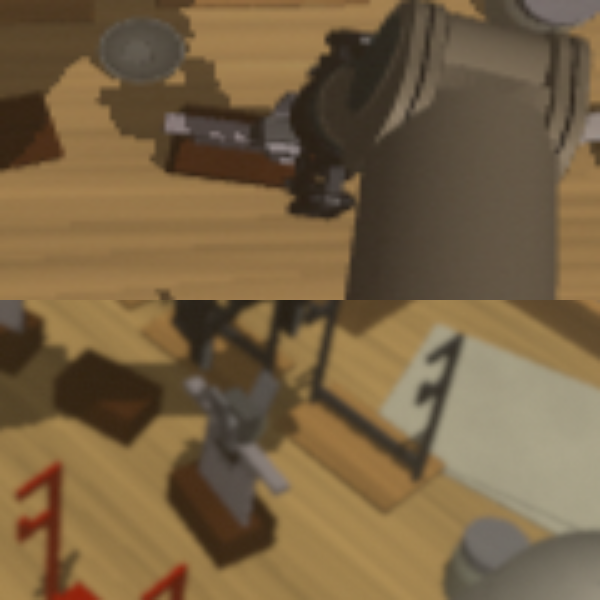

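The hanger is clipped on blank R with its bar level. Now turn a quarter and grip the block by its y sides.

```bash
python3 -m inch '75 0 0 0 -10;75 0 0 0 -10;75 0 0 0 -10;75 0 0 0 -10;75 0 0 0 -10;75 0 0 0 -10;75 0 0 0 -10;75 0 0 0 -10'
python3 -m inch '75 0 0 0 -10;75 0 0 0 0;75 0 0 -3 0;75 0 0 -2.5 0;75 0 0 -2 0;75 0 0 -1.2 0;75 0 0 -1 0;75 0 0 0 0'
python3 -c "
from h import *
o=observe();print(o['orientation'],o['qpos'].round(2) if hasattr(o['qpos'],'round') else o['qpos'])"
```

```text
time: 10.88
tool_pos: [0.4493, -0.2751, 0.2334]
orientation: [1.0, -0.016, -0.001, -0.0]
ft_force: [0.1, -0.5, 0.3]
grip_width: 0.0638
gripper_force: 0.0
time: 11.88
tool_pos: [0.4495, -0.2753, 0.1369]
orientation: [0.995, -0.1, -0.0, -0.0]
ft_force: [-0.1, -0.3, 0.4]
grip_width: 0.0641
gripper_force: 0.0
[ 9.94998217e-01 -9.98917391e-02 -3.90245268e-04 -1.92064521e-04] [ 0.41  0.59  0.12  1.95 -0.12  0.6  -1.16]
```

```bash
python3 -m inch '60 0 0 0 0;52 0 0 0 0;46 0 0 0 0;40 0 0 0 0;30 0 0 0 0;30 0 0 0 0;30 0 0 0 0;30 0 0 0 0' 70
python3 -m inch '30 0 0 0.5 0;30 0 0 0.5 0;30 0 0 1 0;30 0 0 1 0;30 0 0 1 0;30 0 0 1 0;30 0 0 1 0;30 0 0 0 0'
python3 - <<'E'
from h import *
a=snap('top');b=snap('side')
cv2.imwrite('pics/d5.png',np.r_[cv2.resize(a[160:240,360:480],(600,300)),cv2.resize(b[210:310,310:510],(600,300))][:,:,::-1])
E
```

```text
time: 12.88
tool_pos: [0.4501, -0.2761, 0.1377]
orientation: [0.995, -0.1, 0.001, 0.0]
ft_force: [-0.3, -1.7, 5.7]
grip_width: 0.0391
gripper_force: 70.1
time: 13.88
tool_pos: [0.4502, -0.2758, 0.1982]
orientation: [0.995, -0.1, 0.001, 0.0]
ft_force: [-0.4, 0.7, -1.9]
grip_width: 0.0393
gripper_force: 70.5
```

View pics/d5.png

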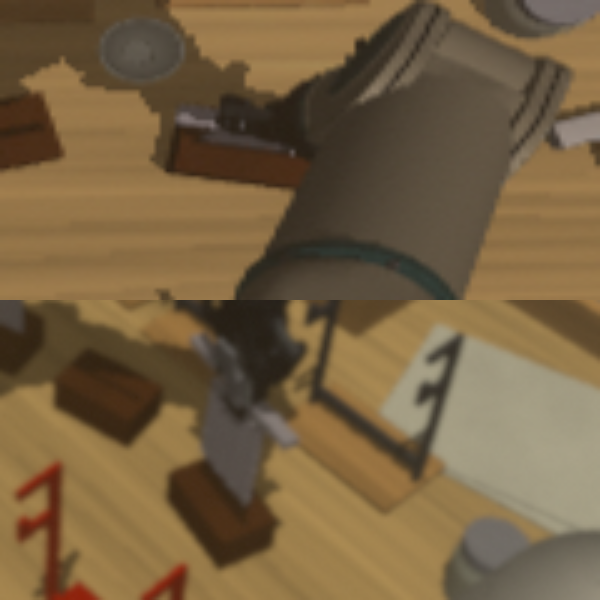

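```bash
python3 -m inch '30 1.5 -0.4 0 2.5;30 2 -0.4 0 3;30 2 -0.4 0 3;30 2 -0.4 0 3;30 2 -0.4 0 0;30 1.2 0 0 0;30 0.5 0 0 0;30 0 0 0 0'
python3 - <<'E'
from h import *
o=observe();print(o['tool_pos'],o['orientation'])
a=snap('top');b=snap('side')
cv2.imwrite('pics/d6.png',np.r_[cv2.resize(a[105:185,360:480],(600,300)),cv2.resize(b[170:290,370:530],(600,300))][:,:,::-1])
E
```

```text
time: 14.98
tool_pos: [0.5614, -0.2951, 0.197]
orientation: [1.0, 0.0, -0.0, -0.0]
ft_force: [0.5, 0.1, -2.6]
grip_width: 0.0392
gripper_force: 70.5
[ 0.56135594 -0.29510391  0.19703447] [ 9.99999891e-01  6.47565625e-05 -4.24822917e-04 -1.84353959e-04]
```

View pics/d6.png

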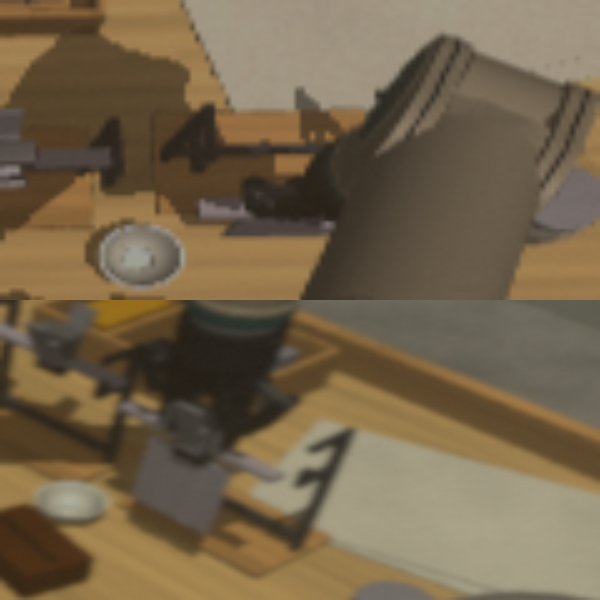

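The bar stands level in front of the throats. Moving in along +x.

```bash
python3 -m inch '30 1 0 0 0;30 1 0 0 0;30 1 0 0 0;30 1 0 0 0;30 1 0 0 0;30 0.8 0 0 0;30 0.7 0 0 0;30 0 0 0 0'; python3 -m inch '30 0 0 -0.5 0;30 0 0 -0.5 0;30 0 0 -0.4 0;30 0 0 -0.2 0;30 0 0 0 0'
```

```text
time: 16.08
tool_pos: [0.6272, -0.2952, 0.1972]
orientation: [1.0, 0.0, 0.0, -0.0]
ft_force: [0.3, 0.3, -1.3]
grip_width: 0.0394
gripper_force: 70.5
time: 16.7
tool_pos: [0.6266, -0.2954, 0.1811]
orientation: [1.0, -0.0, -0.0, -0.0]
ft_force: [0.3, -0.0, -1.9]
grip_width: 0.0394
gripper_force: 70.5
```

```bash
python3 -m inch '30 0 0 -0.2 0;30 0 0 -0.2 0;30 0 0 0 0'; python3 -m inch '30 0 0 -0.2 0;30 0 0 0 0'
```

```text
time: 17.08
tool_pos: [0.6266, -0.2953, 0.1771]
orientation: [1.0, -0.0, -0.0, -0.0]
ft_force: [0.2, 0.5, -1.6]
grip_width: 0.0391
gripper_force: 70.5
time: 17.32
tool_pos: [0.6266, -0.2953, 0.1751]
orientation: [1.0, -0.0, -0.0, -0.0]
ft_force: [0.4, -0.4, -3.1]
grip_width: 0.0397
gripper_force: 70.5
```

```bash
python3 -m inch '30 0 0 -0.15 0;30 0 0 0 0'; python3 -m inch '30 0 0 -0.15 0;30 0 0 0 0';python3 -m inch '30 0 0 -0.15 0;30 0 0 0 0'
```

```text
time: 17.58
tool_pos: [0.6266, -0.2954, 0.1737]
orientation: [1.0, -0.0, -0.0, -0.0]
ft_force: [0.2, 0.0, -2.3]
grip_width: 0.0394
gripper_force: 70.5
time: 17.82
tool_pos: [0.6266, -0.2954, 0.1721]
orientation: [1.0, -0.0, -0.0, -0.0]
ft_force: [-0.2, -0.1, -2.5]
grip_width: 0.0392
gripper_force: 70.5
time: 18.08
tool_pos: [0.6266, -0.2954, 0.1706]
orientation: [1.0, -0.0, -0.0, -0.0]
ft_force: [-0.3, -0.1, -2.0]
grip_width: 0.0391
gripper_force: 70.5
```

```bash
python3 -m inch '30 0 0 -0.15 0;30 0 0 0 0'; python3 -m inch '30 0 0 -0.15 0;30 0 0 0 0';python3 -m inch '30 0 0 -0.15 0;30 0 0 0 0'
python3 - <<'E'
from h import *
a=snap('top');b=snap('side')
cv2.imwrite('pics/d7.png',np.r_[cv2.resize(a[105:185,360:480],(600,300)),cv2.resize(b[190:265,400:500],(600,300))][:,:,::-1])
E
```

```text
time: 18.32
tool_pos: [0.6268, -0.2955, 0.1693]
orientation: [1.0, -0.0, 0.0, 0.0]
ft_force: [-0.0, 0.2, -1.6]
grip_width: 0.039
gripper_force: 70.5
time: 18.58
tool_pos: [0.6269, -0.2955, 0.1688]
orientation: [1.0, -0.0, 0.0, 0.0]
ft_force: [-1.3, 0.1, 5.0]
grip_width: 0.0396
gripper_force: 71.0
time: 18.82
tool_pos: [0.6269, -0.2956, 0.1687]
orientation: [1.0, -0.0, 0.001, 0.0]
ft_force: [-3.8, 1.0, 11.2]
grip_width: 0.0389
gripper_force: 72.1
```

View pics/d7.png

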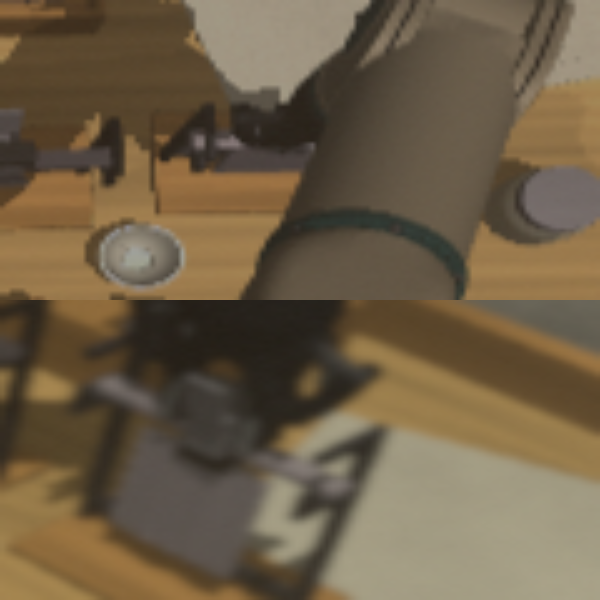

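Contact force shows at TCP z 0.169, and in the side view the bar is down behind the lips (crop (320,480)). Next I release, rise and check.

```bash
python3 -m inch '55 0 0 0.2 0;65 0 0 0 0;65 0 0 0 0;65 0 0 1.5 0;65 0 0 2 0;65 0 0 4 0;65 0 0 4 0;65 0 0 0 0'
python3 -m inch '100 -4 3 0 0;100 -4 4 0 0;100 -4 4 0 0;100 0 5 0 0;100 0 5 0 0'
python3 - <<'E'
from h import *
a=snap('top');b=snap('side')
print('D');comps(a,(390,125,450,172),.168,amin=60)
print('blanks');comps(a,(205,180,455,220),.112,amin=150)
cv2.imwrite('pics/d8.png',np.r_[cv2.resize(a[120:180,370:470],(600,250)),cv2.resize(b[190:265,400:500],(600,350),interpolation=2)][:,:,::-1])
E
```

```text
time: 19.92
tool_pos: [0.6289, -0.2967, 0.2886]
orientation: [1.0, -0.0, 0.004, 0.002]
ft_force: [0.1, 0.3, -0.0]
grip_width: 0.0559
gripper_force: 0.0
time: 20.55
tool_pos: [0.506, -0.0842, 0.2835]
orientation: [1.0, -0.001, 0.0, -0.0]
ft_force: [1.3, 0.7, 0.3]
grip_width: 0.0849
gripper_force: 0.0
D
[426.8 128.7] 5786 mean [ 672. -317.] ang 88.8 ends [ 670. -392.] [ 674. -239.] wid 35.1
[433.8 141. ] 724 mean [ 630. -339.] ang 87.9 ends [ 630. -356.] [ 631. -323.] wid 17.6
[442.9 140.9] 197 mean [ 630. -369.] ang 3.1 ends [ 639. -368.] [ 622. -369.] wid 9.7
[408.1 141.6] 826 mean [ 630. -254.] ang 83.9 ends [ 628. -276.] [ 632. -237.] wid 18.7
[399.4 142. ] 115 mean [ 630. -225.] ang 1.1 ends [ 637. -225.] [ 623. -225.] wid 5.9
[422.7 143.7] 285 mean [ 622. -302.] ang 89.9 ends [ 622. -314.] [ 622. -289.] wid 7.8
[424.5 146.4] 194 mean [ 613. -308.] ang 92.4 ends [ 614. -320.] [ 613. -298.] wid 8.3
[394.1 169.5] 178 mean [ 539. -205.] ang 18.8 ends [ 548. -202.] [ 531. -208.] wid 11.7
blanks
[275.4 182.3] 1173 mean [511. 191.] ang 95.0 ends [514. 164.] [510. 213.] wid 26.5
[245.3 196.9] 601 mean [464. 294.] ang 102.3 ends [472. 256.] [456. 330.] wid 7.3
```

View pics/d8.png

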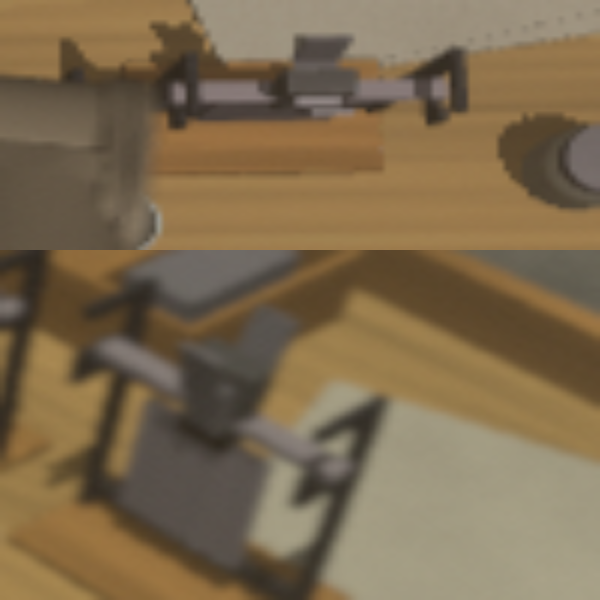

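```bash
python3 - <<'E'
from h import *
for n,(u,v) in dict(br=(440,258.1),bl=(419.7,243.1),tr=(444.7,235),tl=(425,222.1),barL=(415.5,213.5),barR=(456.5,235.5)).items():
    o,d=ray('side',u,v);p=o+d*(.630-o[0])/d[0];print(n,p.round(4))
E
```

```text
br [ 0.63   -0.3393  0.0489]
bl [ 0.63   -0.2567  0.0474]
tr [ 0.63   -0.3343  0.1455]
tl [ 0.63   -0.259   0.1415]
barL [ 0.63   -0.2189  0.1482]
barR [ 0.63   -0.3706  0.1723]
```

Hanger D is back in its stand with the blank. Slivers and handles are at the same pixels, bar x is +3 mm, and the blank's top is about 17 mm below the bar. I'll clip the next ones a little deeper. Next is hanger B.

```bash
python3 -m inch '100 2 2.2 0 10;100 2 2.2 0 10;100 2 2.2 0 10;100 2 2.2 0 10;100 2 2.2 0 10;100 1.5 2.2 0 10;100 0.5 2.2 0 10;100 0.4 2.2 0 10'
python3 -m inch '100 0 0 0 8.7;100 0 0 0 0;100 0 0 0 0'
python3 - <<'E'
from h import *
o=observe();q=o['orientation'];print(np.degrees(2*np.arctan2(q[1],q[0]))-90)
a=snap('top')
comps(a,(205,180,455,220),.112,amin=150)
E
```

```text
time: 21.65
tool_pos: [0.6309, 0.0902, 0.2827]
orientation: [0.765, 0.645, -0.001, -0.0]
ft_force: [1.8, 0.3, -0.5]
grip_width: 0.0851
gripper_force: 0.0
time: 22.02
tool_pos: [0.6307, 0.0895, 0.2831]
orientation: [0.716, 0.698, -0.0, 0.0]
ft_force: [0.4, 0.1, 0.1]
grip_width: 0.0856
gripper_force: 0.0
-1.5196480939252979
[273.8 182.5] 896 mean [511. 197.] ang 87.0 ends [510. 178.] [512. 215.] wid 26.3
[387.8 180.5] 178 mean [ 509. -191.] ang 88.7 ends [ 509. -208.] [ 510. -174.] wid 7.7
[245.3 196.9] 601 mean [464. 294.] ang 102.3 ends [472. 256.] [456. 331.] wid 7.3
```

```bash
python3 -m inch '100 0 0.2 -3 0;100 0 0 -2 0;100 0 0 -1.5 0;100 0 0 -1 0;100 0 0 -0.5 0;100 0 0 0 0;75 0 0 0 0;65 0 0 0 0'; python3 -m inch '55 0 0 0 0;45 0 0 0 0;30 0 0 0 0;30 0 0 0 0;30 0 0 0 0' 40; python3 -m inch '30 0 0 0.5 0;30 0 0 0.5 0;30 0 0 0.5 0;30 0 0 0.5 0;30 0 0 0.4 0;30 0 0 0 0;30 0 0 0 0'
```

```text
time: 23.08
tool_pos: [0.6327, 0.0928, 0.2062]
orientation: [0.715, 0.699, 0.002, 0.002]
ft_force: [-1.5, -1.1, 10.9]
grip_width: 0.0561
gripper_force: 10.1
time: 23.7
tool_pos: [0.6328, 0.093, 0.209]
orientation: [0.715, 0.699, 0.003, 0.002]
ft_force: [-5.6, -0.7, 23.6]
grip_width: 0.0388
gripper_force: 37.7
time: 24.58
tool_pos: [0.6306, 0.0925, 0.2271]
orientation: [0.715, 0.699, -0.0, -0.0]
ft_force: [0.1, -0.0, -2.2]
grip_width: 0.0386
gripper_force: 40.0
```

```bash
python3 -m inch '30 0 0 0.4 0;30 -1 0 0 0;30 -1 0 0 0;30 -1.5 0 0 0;30 -1.5 0 0 0;30 -1.5 0 0 0;30 0 0 2.5 0;30 0 0 2.5 0'
python3 -m inch '30 0 4 0 4;30 0 5 0 4;30 0 5 0 4;30 0 3 0 4;30 0 0 0 4.8;30 0 0 0 0'
python3 - <<'E'
from h import *
a=snap('top');b=snap('side')
comps(a,(205,180,455,220),.112,amin=150)
cv2.imwrite('pics/b1.png',np.r_[cv2.resize(a[120:240,200:400],(600,300)),cv2.resize(b[130:270,210:410],(600,300))][:,:,::-1])
E
```

```text
time: 25.58
tool_pos: [0.5645, 0.0925, 0.2818]
orientation: [0.715, 0.699, -0.0, -0.0]
ft_force: [0.8, -0.1, -0.9]
grip_width: 0.039
gripper_force: 40.7
time: 26.32
tool_pos: [0.5649, 0.2626, 0.2811]
orientation: [0.577, 0.817, -0.0, -0.0]
ft_force: [1.3, -1.0, -1.2]
grip_width: 0.0385
gripper_force: 40.7
[387.8 180.5] 170 mean [ 509. -191.] ang 88.8 ends [ 509. -208.] [ 510. -174.] wid 7.7
[238.5 198.5] 204 mean [459. 317.] ang 103.4 ends [462. 304.] [456. 330.] wid 7.2
[312.6 205.6] 493 mean [429.  66.] ang 109.2 ends [440.  37.] [419.  96.] wid 7.1
```

View pics/b1.png

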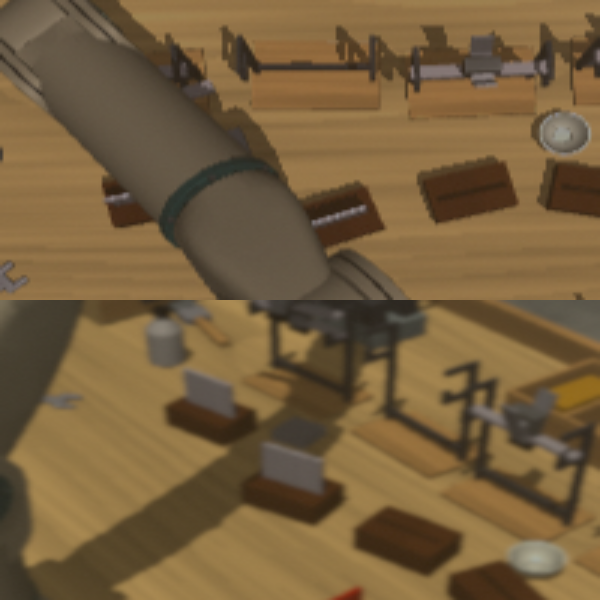

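Blank M hasn't moved (top crop (340,215), angle 109°). Moving over it now.

```bash
python3 -m inch '30 -2 -3 0 0;30 -2.5 -3.5 0 0;30 -2.5 -3.5 0 0;30 -2.5 -3.5 0 0;30 -2.25 -3 0 0;30 -2 -2.5 0 0;30 0 0 0 0;30 0 0 0 0'
python3 -m inch '30 0 0 -2 0;30 0 0 -2 0;30 0 0 -2 0;30 0 0 0 0;30 0 0 0 0'
```

```text
time: 27.42
tool_pos: [0.4288, 0.0727, 0.2818]
orientation: [0.578, 0.816, 0.001, 0.001]
ft_force: [0.3, 0.2, -1.3]
grip_width: 0.0388
gripper_force: 40.8
time: 28.05
tool_pos: [0.429, 0.0733, 0.2219]
orientation: [0.577, 0.817, 0.001, 0.0]
ft_force: [0.3, -0.6, -2.4]
grip_width: 0.0388
gripper_force: 40.8
```

```bash
python3 -m inch '30 -0.1 0 -1.5 0;30 0 0 -1 0;30 0 0 -1 0;30 0 0 -0.8 0;30 0 0 -0.5 0;30 0 0 0 0;30 0 0 -0.3 0;30 0 0 0 0'
python3 -m inch '30 0 0 -0.3 0;30 0 0 0 0'; python3 -m inch '30 0 0 -0.1 0;30 0 0 0 0'
```

```text
time: 29.05
tool_pos: [0.4272, 0.0726, 0.1703]
orientation: [0.577, 0.817, 0.0, 0.0]
ft_force: [0.7, 0.4, -1.1]
grip_width: 0.0386
gripper_force: 40.8
time: 29.3
tool_pos: [0.4271, 0.0725, 0.1672]
orientation: [0.577, 0.817, -0.0, -0.0]
ft_force: [1.1, 0.2, -1.6]
grip_width: 0.0388
gripper_force: 40.8
time: 29.55
tool_pos: [0.4272, 0.0726, 0.1663]
orientation: [0.577, 0.817, -0.0, -0.0]
ft_force: [0.0, 0.7, -1.6]
grip_width: 0.0389
gripper_force: 40.8
```

```bash
python3 -m inch '30 0 0 -0.15 0;30 0 0 0 0'; python3 -m inch '30 0 0 -0.15 0;30 0 0 0 0'; python3 -m inch '30 0 0 -0.15 0;30 0 0 0 0'
```

```text
time: 29.8
tool_pos: [0.428, 0.0728, 0.1653]
orientation: [0.577, 0.817, 0.001, 0.001]
ft_force: [-0.6, -0.8, 4.6]
grip_width: 0.0386
gripper_force: 41.3
time: 30.05
tool_pos: [0.4298, 0.0735, 0.165]
orientation: [0.577, 0.817, 0.002, 0.002]
ft_force: [0.2, 0.1, 16.1]
grip_width: 0.0387
gripper_force: 42.5
time: 30.3
tool_pos: [0.4303, 0.0736, 0.1648]
orientation: [0.577, 0.817, 0.002, 0.003]
ft_force: [-2.3, -1.2, 30.0]
grip_width: 0.0385
gripper_force: 44.4
```

The cheeks met the edge exactly at the predicted height. Unload and release.

```bash
python3 -m inch '30 0 0 0.3 0;55 0 0 0 0;65 0 0 0 0;80 0 0 0 0;100 0 0 0 0;100 0 0 0 0;100 0 0 1 0;100 0 0 1 0'
python3 -m inch '100 0 0 2 0;100 0 0 3 0;75 0 0 0 -10;75 0 0 0 -10;75 0 0 0 -10;75 0 0 0 -10;75 0 0 0 -10;75 0 0 0 -10'
python3 -m inch '75 0 0 0 -10;75 0 0 0 -10;75 0 0 0 -10;75 0 0 0 0;75 0 0 0 0'
python3 - <<'E'
from h import *
o=observe();q=o['orientation'];print(np.degrees(2*np.arctan2(q[1],q[0]))-90,np.round(o['qpos'],2))
b=snap('side')
cv2.imwrite('pics/b2.png',cv2.resize(b[150:250,250:400],(750,500))[:,:,::-1])
E
```

```text
time: 31.3
tool_pos: [0.4273, 0.0727, 0.1856]
orientation: [0.577, 0.817, 0.0, 0.0]
ft_force: [-0.3, -0.2, 1.0]
grip_width: 0.0856
gripper_force: 0.0
time: 32.3
tool_pos: [0.4273, 0.0727, 0.2356]
orientation: [0.909, 0.416, 0.001, -0.0]
ft_force: [-0.5, 0.6, -0.1]
grip_width: 0.0643
gripper_force: 0.0
time: 32.92
tool_pos: [0.4273, 0.0727, 0.2352]
orientation: [0.985, 0.171, 0.0, -0.0]
ft_force: [-0.2, -0.7, 0.2]
grip_width: 0.0638
gripper_force: 0.0
-70.3261171569315 [-0.18  0.32 -0.07  2.08  0.03  0.74 -1.5 ]
```

View pics/b2.png

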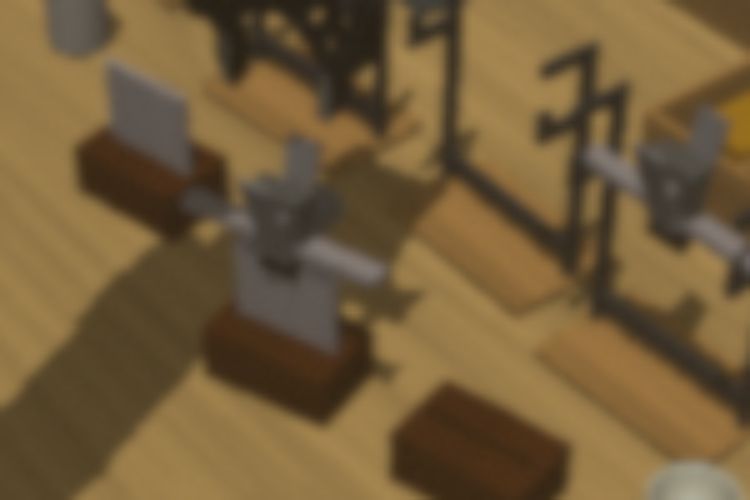

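The hanger is clipped squarely on blank M (crop (280,240)). Gripping the block by its y sides and lifting.

```bash
python3 -m inch '75 0 0 -3 0;75 0 0 -3 0;75 0 0 -2 0;75 0 0 -1.2 0;75 0 0 -0.8 0;75 0 0 0 0;60 0 0 0 0;52 0 0 0 0' 70
python3 -m inch '46 0 0 0 0;40 0 0 0 0;30 0 0 0 0;30 0 0 0 0;30 0 0 0 0'
python3 -m inch '30 0 0 0.5 0;30 0 0 1 0;30 0 0 1 0;30 0 0 1 0;30 0 0 1 0;30 0 0 1 0;30 0 0 1 0;30 0 0 0 0'
```

```text
time: 33.98
tool_pos: [0.4276, 0.0727, 0.1353]
orientation: [0.986, 0.169, 0.001, -0.0]
ft_force: [0.7, -0.7, 0.5]
grip_width: 0.0445
gripper_force: 0.0
time: 34.6
tool_pos: [0.4277, 0.0732, 0.1352]
orientation: [0.986, 0.17, 0.001, -0.0]
ft_force: [-0.7, 2.7, 4.9]
grip_width: 0.0389
gripper_force: 70.2
time: 35.6
tool_pos: [0.4278, 0.0727, 0.2006]
orientation: [0.986, 0.169, 0.001, -0.0]
ft_force: [0.2, 0.2, -2.9]
grip_width: 0.0393
gripper_force: 70.6
```

```bash
python3 -m inch '30 1.5 0.3 0 -4;30 2 0.4 0 -4;30 2 0.4 0 -4;30 2.5 0.4 0 -4;30 2.5 0.4 0 -4.8;30 2 0.1 0 0;30 1 0 0 0;30 0 0 0 0'
python3 -m inch '30 0 0 0 0;30 0 0 0 0'
python3 - <<'E'
from h import *
o=observe();q=o['orientation'];print(np.degrees(2*np.arctan2(q[1],q[0]))-90)
a=snap('top');comps(a,(270,130,340,175),.19,amin=60)
E
```

```text
time: 36.6
tool_pos: [0.562, 0.0923, 0.1993]
orientation: [1.0, -0.012, -0.001, 0.0]
ft_force: [0.6, -0.9, -3.9]
grip_width: 0.0392
gripper_force: 70.6
time: 36.85
tool_pos: [0.5614, 0.0925, 0.1998]
orientation: [1.0, -0.011, -0.0, 0.0]
ft_force: [0.0, -0.3, -2.9]
grip_width: 0.0391
gripper_force: 70.6
-91.3002964839641
[337.  148.6] 63 mean [608. -19.] ang 1.4 ends [615. -19.] [601. -19.] wid 2.8
[323.7 163.6] 370 mean [560.  25.] ang 113.6 ends [564.  15.] [552.  42.] wid 16.8
```

```bash
python3 -m inch '30 1 0 0 0;30 1 0 0 0;30 1 0 0 0;30 1 0 0 0;30 1 0 0 0;30 1 0 0 0;30 0.8 0 0 0;30 0 0 0 0'; python3 -m inch '30 0 0 -0.5 0;30 0 0 -0.5 0;30 0 0 -0.5 0;30 0 0 -0.2 0;30 0 0 0 0'; python3 -m inch '30 0 0 -0.2 0;30 0 0 0 0'
```

```text
time: 37.9
tool_pos: [0.6308, 0.0925, 0.1997]
orientation: [1.0, -0.012, 0.0, 0.0]
ft_force: [0.1, -0.2, -3.0]
grip_width: 0.0391
gripper_force: 70.6
time: 38.52
tool_pos: [0.6301, 0.0926, 0.1826]
orientation: [1.0, -0.011, -0.0, 0.0]
ft_force: [0.4, 1.2, -1.9]
grip_width: 0.0391
gripper_force: 70.6
time: 38.78
tool_pos: [0.6301, 0.0926, 0.1808]
orientation: [1.0, -0.011, -0.0, 0.0]
ft_force: [0.3, 0.8, -2.9]
grip_width: 0.0393
gripper_force: 70.6
```

```bash
python3 -m inch '30 0 0 -0.2 0;30 0 0 0 0'; python3 -m inch '30 0 0 -0.2 0;30 0 0 0 0'; python3 -m inch '30 0 0 -0.2 0;30 0 0 0 0'
```

```text
time: 39.02
tool_pos: [0.6301, 0.0925, 0.1786]
orientation: [1.0, -0.011, -0.0, 0.0]
ft_force: [0.4, 0.5, -3.6]
grip_width: 0.0392
gripper_force: 70.6
time: 39.28
tool_pos: [0.6301, 0.0925, 0.1766]
orientation: [1.0, -0.011, -0.0, 0.0]
ft_force: [-0.2, -0.3, -2.5]
grip_width: 0.039
gripper_force: 70.6
time: 39.52
tool_pos: [0.6301, 0.0925, 0.1746]
orientation: [1.0, -0.011, -0.0, 0.0]
ft_force: [-0.8, -0.5, -3.0]
grip_width: 0.0389
gripper_force: 70.6
```

```bash
python3 -m inch '30 0 0 -0.15 0;30 0 0 0 0'; python3 -m inch '30 0 0 -0.15 0;30 0 0 0 0'; python3 -m inch '30 0 0 -0.15 0;30 0 0 0 0'
```

```text
time: 39.78
tool_pos: [0.6303, 0.0925, 0.1733]
orientation: [1.0, -0.011, 0.0, 0.0]
ft_force: [-0.9, 0.5, -2.8]
grip_width: 0.0391
gripper_force: 70.5
time: 40.02
tool_pos: [0.6304, 0.0926, 0.1729]
orientation: [1.0, -0.011, 0.0, -0.0]
ft_force: [-2.8, -0.3, 4.0]
grip_width: 0.0394
gripper_force: 71.3
time: 40.28
tool_pos: [0.6305, 0.0926, 0.1726]
orientation: [1.0, -0.012, 0.001, -0.0]
ft_force: [-4.5, 1.2, 12.4]
grip_width: 0.0392
gripper_force: 72.4
```

```bash
python3 -m inch '55 0 0 0.2 0;65 0 0 0 0;65 0 0 0 0;65 0 0 1.5 0;65 0 0 2 0;65 0 0 4 0;65 0 0 4 0;100 0 0 0 9.6'
python3 -m inch '100 0 2.1 0 9.6;100 0 2.5 0 9.6;100 -0.3 3 0 9.6;100 -0.3 3 0 9.6;100 -0.3 3 0 9.6;100 -0.3 3 0 9.6;100 -0.3 3 0 9.6;100 -0.2 1.5 0 9.6'
python3 -m inch '100 0 0 0 9.6;100 0 0 0 0;100 0 0 0 0'
python3 - <<'E'
from h import *
o=observe();q=o['orientation'];print(np.degrees(2*np.arctan2(q[1],q[0]))-90)
a=snap('top');comps(a,(270,130,340,175),.168,amin=60)
print();comps(a,(205,180,455,220),.112,amin=100)
cv2.imwrite('pics/a1.png',a[:,:,::-1])
b=snap('side','a1s.png')
E
```

```text
time: 41.28
tool_pos: [0.6327, 0.0929, 0.2924]
orientation: [0.997, 0.074, 0.004, -0.0]
ft_force: [0.1, -0.3, -0.6]
grip_width: 0.0719
gripper_force: 0.0
time: 42.28
tool_pos: [0.6127, 0.3059, 0.2883]
orientation: [0.734, 0.679, 0.001, -0.0]
ft_force: [-0.1, 0.6, -0.6]
grip_width: 0.0856
gripper_force: 0.0
time: 42.65
tool_pos: [0.6136, 0.303, 0.2878]
orientation: [0.679, 0.734, 0.0, 0.0]
ft_force: [1.2, 0.9, -0.4]
grip_width: 0.0854
gripper_force: 0.0
4.483898321909962
[288.  143.5] 1094 mean [633. 141.] ang 88.1 ends [632. 115.] [633. 166.] wid 16.3
[314.5 143.4] 769 mean [631.  54.] ang 89.6 ends [631.  38.] [631.  72.] wid 16.2
[325.6 143.5] 82 mean [630.  18.] ang 0.9 ends [637.  18.] [623.  18.] wid 3.7
[302.7 146. ] 152 mean [623.  93.] ang 87.1 ends [623.  83.] [624. 105.] wid 4.9
[337.  148.6] 64 mean [612. -19.] ang 0.9 ends [620. -19.] [605. -19.] wid 2.8

[387.8 180.5] 171 mean [ 509. -191.] ang 88.9 ends [ 509. -208.] [ 509. -174.] wid 7.7
[236.4 199. ] 105 mean [457. 324.] ang 106.5 ends [459. 318.] [455. 331.] wid 6.8
```

B is back to within 3 mm of its start place. Now hanger A.

```bash
python3 -m inch '100 0.1 0 -3 0.5;100 0 0 -2 0;100 0 0 -2 0;100 0 0 -1 0;100 0 0 -0.5 0;100 0 0 0 0;75 0 0 0 0;65 0 0 0 0'; python3 -m inch '55 0 0 0 0;45 0 0 0 0;30 0 0 0 0;30 0 0 0 0;30 0 0 0 0' 40; python3 -m inch '30 0 0 0.5 0;30 0 0 0.5 0;30 0 0 0.5 0;30 0 0 0.5 0;30 0 0 0.5 0;30 0 0 0.3 0;30 0 0 0 0;30 0 0 0 0'
```

```text
time: 43.75
tool_pos: [0.616, 0.3043, 0.2056]
orientation: [0.675, 0.738, 0.002, 0.001]
ft_force: [-2.3, -2.3, 8.8]
grip_width: 0.0561
gripper_force: 9.8
time: 44.38
tool_pos: [0.6164, 0.3048, 0.2084]
orientation: [0.675, 0.738, 0.004, 0.002]
ft_force: [-3.6, -2.7, 22.0]
grip_width: 0.0388
gripper_force: 38.0
time: 45.38
tool_pos: [0.6141, 0.3034, 0.2301]
orientation: [0.674, 0.738, -0.0, -0.0]
ft_force: [-0.2, -0.3, -1.6]
grip_width: 0.0382
gripper_force: 40.2
```

```bash
python3 -m inch '30 -1 -0.1 0 0;30 -1 -0.1 0 0;30 -1.5 -0.1 0 0;30 -1.5 -0.1 0 0;30 -1.5 -0.2 0 0;30 0 0 2.5 0;30 0 0 2.5 0;30 0 -3 0 0'
python3 -m inch '30 0 -4 0 2;30 0 -4 0 2;30 0 -4 0 2;30 0 -3 0 1.4;30 0 -2 0 0;30 0 0 0 0'
python3 - <<'E'
from h import *
a=snap('top');comps(a,(205,180,300,220),.112,amin=100)
E
```

```text
time: 46.38
tool_pos: [0.5486, 0.2713, 0.2828]
orientation: [0.673, 0.74, 0.003, -0.0]
ft_force: [-0.5, -0.3, -1.0]
grip_width: 0.0384
gripper_force: 40.7
time: 47.12
tool_pos: [0.5491, 0.0963, 0.2804]
orientation: [0.626, 0.78, -0.0, 0.0]
ft_force: [-0.0, 1.2, -1.4]
grip_width: 0.0387
gripper_force: 40.7
[274.1 182.3] 935 mean [511. 196.] ang 100.1 ends [516. 173.] [508. 213.] wid 27.0
[245.4 196.9] 597 mean [464. 294.] ang 102.3 ends [472. 256.] [456. 330.] wid 7.3
```

```bash
python3 -m inch '30 -1 2 0 0;30 -1.4 3.5 0 0;30 -1.5 3.5 0 0;30 -1.5 3.5 0 0;30 -1.5 3.6 0 0;30 -1.5 3.6 0 0;30 0 0 0 0;30 0 0 0 0'
python3 -m inch '30 0 0 -2 0;30 0 0 -2 0;30 0 0 -2 0;30 0 0 0 0;30 0 0 0 0'
```

```text
time: 48.18
tool_pos: [0.4646, 0.2955, 0.2802]
orientation: [0.624, 0.781, -0.0, -0.0]
ft_force: [-0.9, -1.0, -0.8]
grip_width: 0.0386
gripper_force: 40.7
time: 48.8
tool_pos: [0.4658, 0.2946, 0.221]
orientation: [0.626, 0.78, 0.001, 0.0]
ft_force: [0.3, 0.1, -1.4]
grip_width: 0.0387
gripper_force: 40.7
```

```bash
python3 -m inch '30 -0.1 -0.1 -1.5 0;30 0 0 -1 0;30 0 0 -1 0;30 0 0 -0.8 0;30 0 0 -0.5 0;30 0 0 0 0;30 0 0 -0.3 0;30 0 0 0 0'
python3 -m inch '30 0 0 -0.3 0;30 0 0 0 0'; python3 -m inch '30 0 0 -0.15 0;30 0 0 0 0'
```

```text
time: 49.8
tool_pos: [0.4642, 0.2935, 0.1693]
orientation: [0.625, 0.78, 0.0, 0.0]
ft_force: [-0.6, 0.2, -1.7]
grip_width: 0.0386
gripper_force: 40.7
time: 50.05
tool_pos: [0.4641, 0.2934, 0.1661]
orientation: [0.625, 0.78, -0.0, -0.0]
ft_force: [0.1, -1.0, -1.4]
grip_width: 0.0386
gripper_force: 40.7
time: 50.3
tool_pos: [0.4643, 0.2936, 0.1648]
orientation: [0.625, 0.78, 0.0, -0.0]
ft_force: [-0.5, -0.4, -1.2]
grip_width: 0.0385
gripper_force: 40.7
```

```bash
python3 -m inch '30 0 0 -0.1 0;30 0 0 0 0'; python3 -m inch '30 0 0 -0.1 0;30 0 0 0 0'
```

```text
time: 50.55
tool_pos: [0.465, 0.2938, 0.1646]
orientation: [0.625, 0.78, 0.001, 0.0]
ft_force: [-0.8, -0.9, 5.2]
grip_width: 0.0386
gripper_force: 41.4
time: 50.8
tool_pos: [0.4658, 0.2941, 0.1645]
orientation: [0.625, 0.78, 0.002, 0.001]
ft_force: [0.4, -1.1, 10.8]
grip_width: 0.0387
gripper_force: 42.0
```

```bash
python3 -m inch '30 0 0 0.1 0;55 0 0 0 0;65 0 0 0 0;80 0 0 0 0;100 0 0 0 0;100 0 0 0 0;100 0 0 1 0;100 0 0 1 0'
python3 -m inch '100 0 0 2 0;100 0 0 3 0;75 0 0 0 -10;75 0 0 0 -10;75 0 0 0 -10;75 0 0 0 -10;75 0 0 0 -10;75 0 0 0 -10'
python3 -m inch '75 0 0 0 -10;75 0 0 0 -10;75 0 0 0 -10;75 0 0 0 0;75 0 0 0 0'
```

```text
time: 51.8
tool_pos: [0.4643, 0.2938, 0.1847]
orientation: [0.625, 0.78, 0.0, 0.0]
ft_force: [-0.3, -0.2, 0.2]
grip_width: 0.0853
gripper_force: 0.0
time: 52.8
tool_pos: [0.4643, 0.2939, 0.2348]
orientation: [0.933, 0.361, 0.001, -0.0]
ft_force: [-0.1, 0.1, -0.1]
grip_width: 0.0639
gripper_force: 0.0
time: 53.42
tool_pos: [0.4642, 0.2938, 0.2342]
orientation: [0.994, 0.111, 0.0, -0.0]
ft_force: [0.4, -0.7, 0.2]
grip_width: 0.064
gripper_force: 0.0
```

```bash
python3 -m inch '75 0 0 -3 0;75 0 0 -3 0;75 0 0 -2 0;75 0 0 -1.2 0;75 0 0 -0.5 0;75 0 0 0 0;60 0 0 0 0;52 0 0 0 0' 70
python3 -m inch '46 0 0 0 0;40 0 0 0 0;30 0 0 0 0;30 0 0 0 0;30 0 0 0 0'
python3 -m inch '30 0 0 0.5 0;30 0 0 1 0;30 0 0 1 0;30 0 0 1 0;30 0 0 1 0;30 0 0 1 0;30 0 0 1 0;30 0 0 0 0'
```

```text
time: 54.42
tool_pos: [0.4646, 0.2938, 0.1374]
orientation: [0.994, 0.11, 0.001, -0.0]
ft_force: [-0.6, -1.0, 0.9]
grip_width: 0.0445
gripper_force: 0.0
time: 55.05
tool_pos: [0.4647, 0.2939, 0.1374]
orientation: [0.994, 0.11, 0.001, -0.0]
ft_force: [-0.1, 0.2, 4.3]
grip_width: 0.0392
gripper_force: 70.0
time: 56.05
tool_pos: [0.4647, 0.2939, 0.2028]
orientation: [0.994, 0.11, 0.001, -0.0]
ft_force: [-0.8, 0.6, -2.3]
grip_width: 0.039
gripper_force: 70.5
```

```bash
python3 -m inch '30 1.5 0.1 0 -2;30 2 0.1 0 -2;30 2 0.1 0 -2;30 2 0.1 0 -1.6;30 0.9 0 0 0;30 0 0 0 0;30 0 0 0 0'
python3 - <<'E'
from h import *
o=observe();q=o['orientation'];print(np.degrees(2*np.arctan2(q[1],q[0]))-90)
E
```

```text
time: 56.92
tool_pos: [0.5474, 0.2976, 0.2015]
orientation: [0.999, 0.044, -0.001, 0.0]
ft_force: [0.4, -0.2, -1.2]
grip_width: 0.0389
gripper_force: 70.5
-84.9767526703916
```

```bash
python3 -m inch '30 1 0.1 0 0;30 1 0.1 0 0;30 1 0.1 0 0;30 1 0.1 0 0;30 1 0.1 0 0;30 1 0.1 0 0;30 0.5 0 0 0;30 0 0 0 0'; python3 -m inch '30 0 0 -0.5 0;30 0 0 -0.5 0;30 0 0 -0.5 0;30 0 0 -0.4 0;30 0 0 0 0'; python3 -m inch '30 0 0 -0.2 0;30 0 0 0 0'; python3 -m inch '30 0 0 -0.2 0;30 0 0 0 0'
```

```text
time: 57.92
tool_pos: [0.6135, 0.3034, 0.2016]
orientation: [0.999, 0.043, -0.0, 0.0]
ft_force: [-0.2, -0.1, -1.7]
grip_width: 0.0388
gripper_force: 70.5
time: 58.55
tool_pos: [0.6129, 0.3034, 0.1823]
orientation: [0.999, 0.044, -0.0, 0.0]
ft_force: [0.7, -1.0, -3.1]
grip_width: 0.0391
gripper_force: 70.5
time: 58.8
tool_pos: [0.6132, 0.3036, 0.1808]
orientation: [0.999, 0.044, -0.0, 0.0]
ft_force: [-0.7, 0.4, -0.8]
grip_width: 0.039
gripper_force: 70.5
time: 59.05
tool_pos: [0.6131, 0.3035, 0.1787]
orientation: [0.999, 0.044, -0.0, 0.0]
ft_force: [0.5, 0.7, -1.6]
grip_width: 0.0391
gripper_force: 70.5
```

```bash
python3 -m inch '30 0 0 -0.15 0;30 0 0 0 0'; python3 -m inch '30 0 0 -0.15 0;30 0 0 0 0'; python3 -m inch '30 0 0 -0.15 0;30 0 0 0 0'
```

```text
time: 59.3
tool_pos: [0.6131, 0.3035, 0.1772]
orientation: [0.999, 0.044, -0.0, 0.0]
ft_force: [0.1, 0.1, -1.9]
grip_width: 0.0392
gripper_force: 70.5
time: 59.55
tool_pos: [0.6131, 0.3035, 0.1756]
orientation: [0.999, 0.044, -0.0, 0.0]
ft_force: [0.0, -0.1, -3.0]
grip_width: 0.0389
gripper_force: 70.5
time: 59.8
tool_pos: [0.6134, 0.3036, 0.1751]
orientation: [0.999, 0.043, 0.0, -0.0]
ft_force: [-1.7, -2.1, 3.3]
grip_width: 0.0392
gripper_force: 70.9
```

```bash
python3 -m inch '30 0 0 -0.1 0;30 0 0 0 0;55 0 0 0.1 0;65 0 0 0 0;65 0 0 0 0;65 0 0 1.5 0;65 0 0 2 0;65 0 0 4 0'
python3 -m inch '65 0 0 4 0;65 -2 -4 0 0;65 -2 -5 0 0;65 -2 -5 0 0;65 -2 -5 0 0;65 -2 -5 0 0;65 -1 -5 0 0;65 0 -5 0 0'
python3 -m inch '65 0 -5 0 0;65 0 -5 0 0;65 0 0 0 0;65 0 0 0 0'
python3 - <<'E'
from h import *
a=snap('top','e.png');comps(a,(205,125,455,172),.168)
b=snap('side','es.png')
E
```

```text
time: 60.8
tool_pos: [0.6124, 0.3032, 0.2494]
orientation: [0.999, 0.044, -0.001, 0.001]
ft_force: [-0.2, 0.4, 0.3]
grip_width: 0.0556
gripper_force: 0.0
time: 61.8
tool_pos: [0.5028, -0.0379, 0.2907]
orientation: [0.999, 0.044, 0.001, -0.0]
ft_force: [1.7, 0.4, -0.5]
grip_width: 0.0555
gripper_force: 0.0
time: 62.3
tool_pos: [0.5035, -0.1358, 0.29]
orientation: [0.999, 0.044, 0.001, -0.0]
ft_force: [-0.4, 0.4, -0.3]
grip_width: 0.0554
gripper_force: 0.0
[428.9 128.7] 6312 mean [ 672. -324.] ang 89.3 ends [ 671. -409.] [ 673. -239.] wid 36.1
[433.8 141. ] 728 mean [ 630. -339.] ang 88.2 ends [ 630. -356.] [ 631. -323.] wid 17.6
[442.9 140.9] 198 mean [ 630. -369.] ang 4.6 ends [ 639. -368.] [ 621. -370.] wid 9.8
[408.8 139.7] 173 mean [ 637. -257.] ang 83.1 ends [ 635. -267.] [ 638. -243.] wid 7.6
[288.1 143.6] 1144 mean [632. 141.] ang 87.4 ends [631. 115.] [634. 166.] wid 16.8
[314.4 143.5] 793 mean [631.  55.] ang 90.5 ends [631.  38.] [631.  72.] wid 16.7
[422.9 143.7] 268 mean [ 622. -303.] ang 89.5 ends [ 622. -314.] [ 622. -291.] wid 7.7
[371.3 146.8] 675 mean [ 616. -132.] ang 98.5 ends [ 618. -150.] [ 613. -117.] wid 17.9
[302.6 146. ] 163 mean [623.  94.] ang 88.0 ends [623.  83.] [624. 105.] wid 5.0
[424.5 146.4] 192 mean [ 613. -307.] ang 92.7 ends [ 614. -320.] [ 613. -298.] wid 8.4
[260.9 148.7] 171 mean [617. 231.] ang 9.3 ends [625. 232.] [610. 229.] wid 8.7
[251.  149.6] 934 mean [615. 263.] ang 93.6 ends [616. 243.] [614. 283.] wid 17.4
[223.6 152.5] 1136 mean [607. 353.] ang 94.2 ends [609. 328.] [605. 379.] wid 17.0
[237.6 153.5] 177 mean [603. 307.] ang 95.2 ends [604. 296.] [602. 318.] wid 6.4
[236.1 156.5] 89 mean [593. 313.] ang 98.6 ends [595. 303.] [592. 325.] wid 5.4
[378.1 166.1] 141 mean [ 551. -153.] ang 167.0 ends [ 561. -155.] [ 543. -151.] wid 7.4
[381.6 165.1] 81 mean [ 554. -164.] ang 159.7 ends [ 560. -167.] [ 548. -162.] wid 5.4
```

All bars are within about 4 mm of where they started. A numeric check that the blanks hang below the bars and the blocks are empty, then I hand in.

```bash
python3 - <<'E'
from h import *
a=cv2.imread('pics/e.png')[:,:,::-1].copy();b=cv2.imread('pics/es.png')[:,:,::-1].copy()
h=cv2.cvtColor(b,cv2.COLOR_RGB2HSV)
for n,x,y in(('A',.611,.301),('B',.631,.092),('D',.630,-.296),('C spare',.615,-.095)):
    for z in(.12,.09,.065,.03):
        u,v=proj('side',[x,y,z]).round().astype(int);print(n,z,(u,v),h[v-1:v+2,u-1:u+2].reshape(-1,3).mean(0).round())
comps(a,(205,175,455,225),.112,amin=100)
o=observe();print(o['time'],o['ft_force'])
E
```

```text
A 0.12 (np.int64(309), np.int64(149)) [14. 40. 83.]
A 0.09 (np.int64(309), np.int64(155)) [13. 39. 90.]
A 0.065 (np.int64(309), np.int64(160)) [13. 40. 90.]
A 0.03 (np.int64(309), np.int64(168)) [ 17. 146. 107.]
B 0.12 (np.int64(349), np.int64(173)) [13. 39. 79.]
B 0.09 (np.int64(349), np.int64(179)) [12. 36. 86.]
B 0.065 (np.int64(348), np.int64(185)) [12. 38. 86.]
B 0.03 (np.int64(348), np.int64(192)) [ 17. 141.  83.]
D 0.12 (np.int64(433), np.int64(234)) [14. 41. 82.]
D 0.09 (np.int64(431), np.int64(241)) [13. 39. 88.]
D 0.065 (np.int64(430), np.int64(246)) [14. 39. 88.]
D 0.03 (np.int64(428), np.int64(254)) [ 17. 135.  92.]
C spare 0.12 (np.int64(383), np.int64(202)) [ 19. 130.  84.]
C spare 0.09 (np.int64(382), np.int64(208)) [ 19. 132.  80.]
C spare 0.065 (np.int64(381), np.int64(214)) [ 17. 133.  68.]
C spare 0.03 (np.int64(380), np.int64(222)) [ 17. 144.  81.]
[275.  179.8] 2287 mean [520. 192.] ang 80.1 ends [515. 163.] [525. 221.] wid 46.8
[413.5 176. ] 102 mean [ 523. -279.] ang 173.1 ends [ 528. -279.] [ 514. -278.] wid 9.0
62.4 [-0.42289263  0.52877635 -0.31740089]
```

D has the least margin, so I'll compare the blanks' bottom edges in one quick check.

```bash
python3 - <<'E'
from h import *
b=cv2.imread('pics/es.png');h=cv2.cvtColor(b,cv2.COLOR_BGR2HSV)[:,:,1].astype(float)
for n,x,y in(('A',.611,.301),('B',.631,.092),('D',.630,-.296)):
    for dy in(-.025,-.012,0,.012,.025):
        zs=np.arange(.08,.02,-.0005)
        s=[cv2.getRectSubPix(h.astype('float32'),(1,1),tuple(map(float,proj('side',[x-.003,y+dy,z]))))[0,0] for z in zs]
        print(n,dy,'bottom z',next((round(z,4) for z,q in zip(zs,s) if q>88),None))
E
```

```text
A -0.025 bottom z 0.051
A -0.012 bottom z 0.0495
A 0 bottom z 0.048
A 0.012 bottom z 0.0465
A 0.025 bottom z 0.0455
B -0.025 bottom z 0.0435
B -0.012 bottom z 0.046
B 0 bottom z 0.0455
B 0.012 bottom z 0.0465
B 0.025 bottom z 0.0475
D -0.025 bottom z 0.042
D -0.012 bottom z 0.042
D 0 bottom z 0.0425
D 0.012 bottom z 0.043
D 0.025 bottom z 0.0435
```

```bash
python3 -c "
from workcell import job_done
print(job_done())"
```

```text
the job is handed in; nothing more can be done
None
```

The job is handed in at about 62 s: my last images and measurements show all three blanks clipped and hanging in their stands, and the spare hanger still on its own; the hand-in returned no verdict.

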